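# Refit the tongued cover board on a tube warmer

## Task

Take the loose light-grey cover board by its handle and refit it on the tube warmer: holding it with the far edge raised, angle its tongue into the groove and push gently against the sprung strip there, then lower the board flat behind the catch lip and let go, so that the spring slides it back under the catch lip and it lies flat and locked. Do not force it, and leave the carton, the jar and the dish alone.

Things in the scene. Friction and masses are not known exactly. Their poses are not given: they have to be found in the camera images.
- cover: Loose light-grey plastic cover board, about 0.3 kg, flat on the counter, tongue edge towards the robot. Origin: centre of its underside; z out of its top, x from the tongue edge (-x) to the plain far edge (+x). 180 mm (x, tongue included) by 150 mm (y). Slab 8 mm thick from x=-72 to +90; the tongue is the lower 5 mm, from x=-90 to -72, flush with the underside, full width. An upright handle rib stands on top.
- tongue_tip (a point): middle of the tongue's front edge, at the underside: cover frame (-90, 0, 0) mm; axes as the cover
- far_edge (a point): middle of the cover's plain far edge, at the underside: cover frame (+90, 0, 0) mm; axes as the cover
- handle_top (a point): centre of the top of the handle rib, cover frame (0, 0, 42) mm; axes as the cover. The rib is 14 mm thick (x), 70 mm long (y) and stands 34 mm above the slab, above the cover's origin: pinch it from above with the fingers closing along the cover's x.
- warmer: Grey tube warmer base fixed to the counter, open on top: x -111 to +98 mm, y +-95 mm, 54.5 mm high. Origin: centre of its underside, on the counter; z up, x from groove (-x) to catch (+x). The cover lies on aluminium ledges 40 mm above the counter, between side walls at y=+-79 mm, 47 mm high. Fitted, the cover's origin is at (0, 0, 40) mm in this frame, axes parallel.
- groove_mouth (a point): mid width under the edge of the groove lip, at ledge level: warmer frame (-79, 0, 40) mm, axes as the warmer. The groove opens to +x; the lip covers x below -79, its underside 49 mm and top 54 mm above the counter: a slot 9 mm high over the ledge. With the tongue fully in, the board can tilt about 12 degrees. The ledge runs on before the mouth, to x=-51.
- strip_face (a point): where the face of the black sprung strip stands in the groove when free: warmer frame (-88, 0, 44) mm, axes as the warmer; it stays there when the strip moves. The strip yields to -x from about 3 N, 0.8 N more per mm, and stops hard after 7 mm (about 9 N). Hold it back 5 to 7 mm while the far edge goes down past the catch lip. More than 35 N between cover and warmer is forcing.
- catch_edge (a point): mid width under the edge of the catch lip, at ledge level: warmer frame (+87, 0, 40) mm, axes as the warmer. The square lip overhangs to -x from a wall with its face at x=+90; lip underside 50.5 mm, top 54.5 mm above the counter. When the lowered cover is let go, the strip slides it about 3 to 5 mm to +x until its far edge meets that wall, under the lip.
- carton: bystander: white carton, 60 x 150 x 45 mm high, origin at the centre of its underside; leave alone
- jar: bystander: amber glass jar, 60 mm across and 75 mm high, origin at the centre of its underside; leave alone
- dish: bystander: flat blue round dish, 100 mm across and 18 mm high, origin at the centre of its underside; leave alone
Not all that is in view belongs to the job. Leave any orange or purple look-alike of the cover alone.

How it is judged:
On the way:
1. the board's tongue is in the groove, at least 4 mm under the lip over its whole width, with the board still tilted by 3 degrees or more, far edge up (x of tongue_tip in the frame of warmer below -0.083 m and z of tongue_tip in the frame of warmer between 0.036 and 0.047 m and y of tongue_tip in the frame of warmer between -0.012 and 0.012 m and angle between cover's own z axis and vertical between 0.052 and 0.5 rad and z of far_edge in the frame of warmer above 0.048 m and angle between the y axis of cover and the y axis of warmer, either way round below 0.07 rad), for 0.1 s.
At the end, for the whole second after the job is handed in: The cover lies flat (within about 1 degree) and at rest on the warmer's ledges (both edges within 2.5 mm of ledge height), its tongue at least 7 mm under the groove lip and its far edge slid back at least 1.3 mm under the catch lip (x of tongue_tip in the frame of warmer below -0.086 m and z of tongue_tip in the frame of warmer between 0.037 and 0.0425 m and x of far_edge in the frame of warmer above 0.0883 m and z of far_edge in the frame of warmer between 0.037 and 0.0425 m and y of cover in the frame of warmer between -0.01 and 0.01 m and angle between cover's own z axis and vertical below 0.02 rad and angle between the x axis of cover and the x axis of warmer, either way round below 0.05 rad and linear speed of cover below 0.01 m/s and angular speed of cover below 0.05 rad/s); the robot touches nothing.
It fails at once if the cover is forced against the warmer with more than 35 N (contact force between cover and warmer above 35 N).
It fails at once if the robot itself pushes on the warmer with more than 15 N (contact force between any of the arm, the fingers and warmer above 15 N).
It fails at once if a bystander (carton, jar, dish) is moved by more than 15 mm (distance of any of carton, jar, dish from where it was at the start of the episode above 0.015 m).
It also fails if it takes over 69 s, if anything falls off the work surface, if the arm or the gripper's body presses on something with over 40 N, if the wrist force passes 120 N, or if a joint passes its speed limit or range.

## Robot

A 7-joint arm with a two-finger parallel gripper is mounted at the origin on the work surface. World frame = base frame: x ahead of the robot, y to its left, z up, the work surface at z = 0. Lengths are in m, angles in rad, forces in N, time in s.
With the tool pointing down it reaches from about 0.4 to 0.85 m from the base axis. Payload 6.9 kg.
Tool frame: the origin (TCP) lies at the centre of the arm's flange, where the gripper is bolted on; the fingertips stand 173 mm ahead of it and the grasp point (between the pads) lies 155 mm ahead of it; x points along the fingers, y is the direction in which the jaws open and shut, and the axes are right-handed (so a half turn about x gives the same grasp; the last joint's range is limited). The gripper opens to 85 mm and grips with 20 to 120 N. Pads are 22 mm wide; open, the fingers measure 114 mm over their backs; the gripper's body (76 mm by 85 mm) begins 54 mm behind the grasp point. The pads swing forward as they close: fully open they stand 13 mm farther back than shut.
Start: joints at [-1.028, 0.507, -0.238, 1.5, 0.126, 1.149, -0.155], TCP at [0.265, 0.566, 0.405] pointing down, gripper open.
Joint ranges: [-3.08, 3.08], [-0.24, 2.05], [-1.43, 1.35], [0, 2.5], [-1.52, 4.66], [0.17, 1.96], [-2.89, 2.89]. Speed limits (rad/s): [2.39, 2.39, 3.14, 3.14, 3.14, 3.14, 3.14].

## Interface

Orientations are given as a unit quaternion [w, x, y, z].
In Python, from rig import state, snapshot, camera_params, job_done gives the robot as it stands.
- The arm moves only by the tool play_rows, never from a script. Its argument "moves" is a list of rows, each a list of 5 numbers: the finger opening in m, from 0 to 0.0854, then the shift along the tool's x, y, z in m, then the turn about the tool's x in degrees. A call has exactly 10 rows; each row shifts and turns the commanded pose from where the row before left it, along the tool's axes as they then stand; what a row does not reach is not made up. A row lasts 1/10 s, in which the tool goes at most 50 mm and 8.59 degrees, less where a joint would pass 70% of its speed; a pose out of reach is approached as far as the arm can. A call with a gripper value outside its range is refused whole. The fingers move at their own pace and stop on an object; "newtons" is the grip in N (left out, the last holds). Time passes only in rows, so rows that do not move let the fingers close, or fill a call up. It gives the time, the measured TCP pose, the force and the opening at its end, in the units of the state.
- state(): the state, without advancing time (a new reading comes with each control period).
- snapshot(name): name is "scene" or "top" or "wrist"; returns (picture, depth): 420x560x3 uint8, blue, green, red; 420x560 float32, m along the optical axis (not along the pixel's ray), 0 where there is no reading.
- camera_params(name): a dict with "intrinsics" (3x3 intrinsics, pixels), "dist_coeffs" ([k1, k2, p1, p2, k3] as OpenCV has them; the pictures are not rectified), "world_from_camera" (4x4, takes a point from camera to world coordinates); the wrist camera has in their place "mount" (4x4, takes a point from camera to tool coordinates, whose origin is the TCP and whose axes are the tool frame's). Camera axes: x right, y down, z forward; pixel columns grow to the right and rows downward; lengths in m; the calibration is good to about 2 mm. A picture is of the moment at which its call begins: read the wrist's pose just before it. camera_params takes no time and is no camera call.
- job_done(): hands the job in, once; it reports no verdict.
The state is a dict: "t": time; "joint_positions": joint angles; "joint_vel": joint speeds; "effort": joint torques, N m; "ee_pos": TCP position; "ee_rot": TCP orientation; "contact_force": force on the tool from outside, world axes, zero at the start; "torque": the same for the moment, N m; "grip_width": opening from 0.0 (shut) to 1.0 (fully open).
Only numpy, scipy, OpenCV 4.12 (cv2) and the standard library are available. Lean on these libraries where they do the work, as an engineer would, in place of code of your own. Each camera call takes 0.05 s, during which the arm holds its last target. There are 200 camera calls.

## Working session

There is one attempt and no reset: what is moved stays moved. The work goes in short steps, Python scripts to look and compute and a tool call to move; the robot and the scene stay as the last step left them, time stands still between calls to the robot, and variables do not carry over. Pictures are saved under pics/ and viewed, about 8 in all and at most 12, crops included, and the job is handed in when it is done.

Besides the shell and the picture viewer there is one more tool, called after "Request:" as a command line: name --pt "numbers of a row" for each row, then --argument value for the rest. play_rows: Moves the arm, as the interface text tells. Its arguments: {"type":"object","properties":{"moves":{"type":"array","items":{"type":"array","items":{"type":"number"}}},"newtons":{"type":"number"}},"required":["moves"]}

```bash
mkdir -p pics; ls
python3 - <<'E'
from rig import *
import cv2,numpy as np
print(state())
for n in("scene","top"):
    p,d=snapshot(n);cv2.imwrite(f"pics/{n}0.png",p);np.save(f"pics/{n}0.npy",d)
    c=camera_params(n);print(n,c)
print(camera_params("wrist"))
E
```

```text
pics
{'t': 0.0, 'joint_positions': array([-1.02750277,  0.50833078, -0.237499  ,  1.50114834,  0.12566562,
        1.14890026, -0.15482385]), 'joint_vel': array([-0.00026885, -0.00136225,  0.0014886 ,  0.00058072, -0.00184386,
       -0.00161127,  0.00067997]), 'effort': array([ 1.24541916e-04, -6.20596433e+01, -2.18640044e+00, -2.49655169e+01,
        1.28224050e-02,  1.16336276e-02, -1.50308250e-05]), 'ee_pos': array([0.26495   , 0.56584113, 0.40382752]), 'ee_rot': array([ 0.69009772,  0.15294091,  0.69036241, -0.15418807]), 'contact_force': array([ 0.20192579,  0.09132908, -0.03561959]), 'torque': array([ 0.00091167, -0.00854338,  0.01467066]), 'grip_width': 1.0017768573730708}
scene {'intrinsics': array([[406.35291608,   0.        , 275.07354287],
       [  0.        , 406.35291608, 208.44254253],
       [  0.        ,   0.        ,   1.        ]]), 'dist_coeffs': array([-0.11318973,  0.        ,  0.        ,  0.        ,  0.        ]), 'world_from_camera': array([[ 0.881188  ,  0.3024032 , -0.36340063,  0.86504627],
       [ 0.47218864, -0.52498279,  0.7081179 , -0.58848729],
  
[... 556 characters left out ...]
2865, -0.99330199,  1.21530041],
       [ 0.        ,  0.        ,  0.        ,  1.        ]])}
{'intrinsics': array([[363.9037482 ,   0.        , 275.06195374],
       [  0.        , 363.9037482 , 206.4801935 ],
       [  0.        ,   0.        ,   1.        ]]), 'dist_coeffs': array([0.01495637, 0.        , 0.        , 0.        , 0.        ]), 'mount': array([[ 2.96241041e-04, -2.92638597e-01,  9.56223072e-01,
         3.03224630e-02],
       [ 9.99999912e-01, -1.97302329e-04, -3.70184847e-04,
         5.56250089e-05],
       [ 2.96995414e-04,  9.56223098e-01,  2.92638513e-01,
        -7.49409324e-02],
       [ 0.00000000e+00,  0.00000000e+00,  0.00000000e+00,
         1.00000000e+00]])}
```

View pics/top0.png

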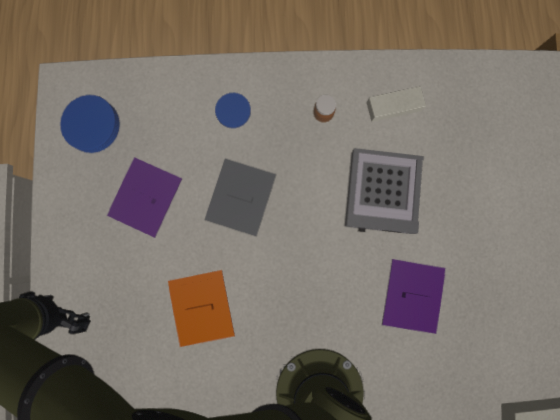

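View pics/scene0.png

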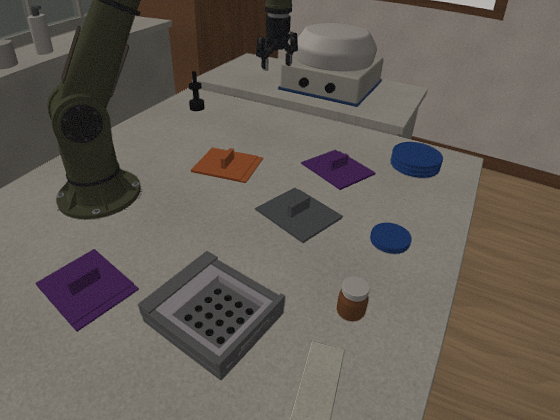

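The top view shows four boards. The grey one at (240,197) is the cover. The purple ones at (145,197) and (414,296) and the orange one at (202,308) are look-alikes. The warmer is at (385,190), with its wide groove-lip band on the robot side (bottom). Next I measure the cover and warmer from both fixed cameras.

```bash
cat > h.py <<'E'
import numpy as np,cv2
from rig import *
from scipy.spatial.transform import Rotation as R
def rot(q): return R.from_quat([q[1],q[2],q[3],q[0]])
def tool(s):
    T=np.eye(4);T[:3,:3]=rot(s["ee_rot"]).as_matrix();T[:3,3]=s["ee_pos"];return T
def cam(n,s=None):
    c=camera_params(n);return c["intrinsics"],c["dist_coeffs"],(c["world_from_camera"] if n!="wrist" else tool(s)@c["mount"])
def und(px,K,D): 
    u=cv2.undistortPoints(np.float64(px).reshape(-1,1,2),K,D).reshape(-1,2);return np.c_[u,np.ones(len(u))]
def onplane(px,c,z):
    K,D,T=c;r=und(px,K,D)@T[:3,:3].T;o=T[:3,3];return o+r*((z-o[2])/r[:,2])[:,None]
def bydepth(px,d,c):
    K,D,T=c;px=np.asarray(px);r=und(px,K,D)*d[px[:,1].astype(int),px[:,0].astype(int)][:,None];return r@T[:3,:3].T+T[:3,3]
def tri(p1,c1,p2,c2):
    a=[]
    for p,c in((p1,c1),(p2,c2)):
        r=(und([p],c[0],c[1])@c[2][:3,:3].T)[0];a.append((c[2][:3,3],r/np.linalg.norm(r)))
    (o1,r1),(o2,r2)=a;s=np.linalg.lstsq(np.c_[r1,-r2],o2-o1,rcond=None)[0]
    q1,q2=o1+s[0]*r1,o2+s[1]*r2;return (q1+q2)/2,np.linalg.norm(q1-q2)
E
python3 - <<'E'
from h import *
np.set_printoptions(precision=4,suppress=True)
rois={"top":{"cover":(195,150,90,95),"warmer":(335,140,100,102)},"scene":{"cover":(250,180,100,65),"warmer":(130,240,165,140)}}
for n in rois:
    p=cv2.imread(f"pics/{n}0.png");d=np.load(f"pics/{n}0.npy");c=cam(n);hsv=cv2.cvtColor(p,cv2.COLOR_BGR2HSV)
    for k,(x,y,w,h) in rois[n].items():
        v=hsv[y:y+h,x:x+w,2];t,m=cv2.threshold(v,0,255,cv2.THRESH_BINARY_INV+cv2.THRESH_OTSU)
        cs=max(cv2.findContours(m,cv2.RETR_EXTERNAL,cv2.CHAIN_APPROX_NONE)[0],key=cv2.contourArea)+[x,y]
        q=cv2.approxPolyDP(cv2.convexHull(cs),5,True).reshape(-1,2)
        print(n,k,"thr",t,q.tolist())
        if n=="top":
            z=.008 if k=="cover" else .0545
            pts=onplane(cs.reshape(-1,2),c,z)[:,:2].astype(np.float32)
            print(" rect",cv2.minAreaRect(cv2.convexHull(pts)))
        ys,xs=np.mgrid[y:y+h,x:x+w];mm=m>0
        P=bydepth(np.c_[xs[mm],ys[mm]],d,c);print(" z pct",np.percentile(P[:,2],[5,25,50,75,95,99]))
E
```

```text
top cover thr 111.0 [[225, 159], [275, 174], [256, 235], [205, 219]]
 rect ((0.5314362049102783, 0.20017263293266296), (0.14994075894355774, 0.17895075678825378), 70.90353393554688)
 z pct [0.0032 0.0058 0.0076 0.0094 0.0151 0.044 ]
top warmer thr 111.0 [[354, 148], [423, 156], [416, 233], [344, 225]]
 rect ((0.5268456935882568, -0.18384738266468048), (0.1969624161720276, 0.22001101076602936), 82.00849914550781)
 z pct [0.018  0.0214 0.0317 0.0504 0.0553 0.0581]
scene cover thr 93.0 [[255, 208], [295, 188], [342, 216], [302, 242]]
 z pct [0.0022 0.006  0.0072 0.0083 0.0354 0.042 ]
scene warmer thr 93.0 [[206, 251], [284, 296], [283, 312], [222, 379], [145, 322], [138, 305]]
 z pct [0.0112 0.0217 0.0295 0.0476 0.0547 0.056 ]
```

```bash
cat >> h.py <<'E'
def plan(tx,ty,tz,ydir):
    """tool-frame shift to world target, turn (deg about tool x) to bring tool y to +-ydir(deg, world)"""
    s=state();T=tool(s);y=T[:3,1];a=np.degrees(np.arctan2(y[1],y[0]))
    turn=-(ydir-a);turn=(turn+90)%180-90   # tool x down: positive turn = cw from above
    print("t",s["t"],"pos",s["ee_pos"].round(4),"yaw y",a.round(2),"tiltx",T[:3,0].round(4),"F",s["contact_force"].round(2),"w",round(s["grip_width"],3),"j7",s["joint_positions"][6].round(2))
    print("shift tool",(T[:3,:3].T@(np.array([tx,ty,tz])-s["ee_pos"])).round(4),"turn",turn.round(2))
E
python3 -c "
from h import *
plan(.531,.200,.40,70.9)"
```

```text
t 0.1 pos [0.2649 0.5659 0.4039] yaw y 64.92 tiltx [-6.0e-04 -1.4e-03 -1.0e+00] F [ 0.11  0.03 -0.43] w 1.002 j7 -0.15
shift tool [ 0.0043 -0.2186  0.3961] turn -5.98
```

Request:
play_rows --pt "0.0854 0 -0.024 0.0435 0" --pt "0.0854 0 -0.024 0.0435 0" --pt "0.0854 0 -0.024 0.0435 0" --pt "0.0854 0 -0.024 0.0435 0" --pt "0.0854 0 -0.024 0.0435 0" --pt "0.0854 0 -0.024 0.0435 0" --pt "0.0854 0 -0.024 0.0435 0" --pt "0.0854 0 -0.024 0.0435 0" --pt "0.0854 0 -0.024 0.0435 0" --pt "0.0854 0 0 0 -6" --newtons 30

```text
t: 1.1
ee_pos: [0.5319, 0.1968, 0.404]
ee_rot: [0.697, 0.119, 0.696, -0.122]
contact_force: [0.2, 0.6, -0.4]
grip_width: 1.002
```

Run:
```python
from h import *
np.set_printoptions(precision=4,suppress=True)
plan(.531,.200,.30,70.9)
s=state();p,d=snapshot("wrist");cv2.imwrite("pics/w1.png",p);np.save("pics/w1.npy",d);np.save("pics/w1s.npy",tool(s))
c=cam("wrist",s)
hsv=cv2.cvtColor(p,cv2.COLOR_BGR2HSV);v=hsv[...,2]
t,m=cv2.threshold(v,0,255,cv2.THRESH_BINARY_INV+cv2.THRESH_OTSU);print(t)
for q in cv2.findContours(m,cv2.RETR_EXTERNAL,cv2.CHAIN_APPROX_NONE)[0]:
    if cv2.contourArea(q)>8000:
        print(cv2.boundingRect(q),cv2.approxPolyDP(cv2.convexHull(q),8,True).reshape(-1,2).tolist(),cv2.minAreaRect(onplane(q.reshape(-1,2),c,.008)[:,:2].astype(np.float32)))
# rib from depth
ys,xs=np.mgrid[0:420,0:560];P=bydepth(np.c_[xs.ravel(),ys.ravel()],d,c)
k=(np.linalg.norm(P[:,:2]-[.531,.2],axis=1)<.06)&(P[:,2]>.036)&(P[:,2]<.06)
print("rib",k.sum(),P[k].mean(0),cv2.minAreaRect(P[k][:,:2].astype(np.float32)),np.percentile(P[k][:,2],[10,50,90]))
```

```text
t 1.1 pos [0.5319 0.1968 0.404 ] yaw y 70.32 tiltx [ 0.0013 -0.0049 -1.    ] F [ 0.23  0.61 -0.44] w 1.002 j7 0.74
shift tool [ 0.104   0.0031 -0.0022] turn -0.58
93.0
(0, 192, 560, 228) [[559, 347], [559, 419], [0, 419], [0, 192], [391, 270]] ((0.7678121328353882, 0.13170938193798065), (0.6890486478805542, 0.30461612343788147), 58.165584564208984)
(200, 75, 157, 176) [[355, 75], [347, 248], [211, 250], [200, 77]] ((0.530927300453186, 0.19885390996932983), (0.14900068938732147, 0.17922963201999664), 70.73069763183594)
rib 1195 [0.5303 0.1995 0.0422] ((0.5306916832923889, 0.1992311179637909), (0.06959905475378036, 0.014145697467029095), 70.92596435546875) [0.0413 0.0424 0.0434]
```

View pics/w1.png

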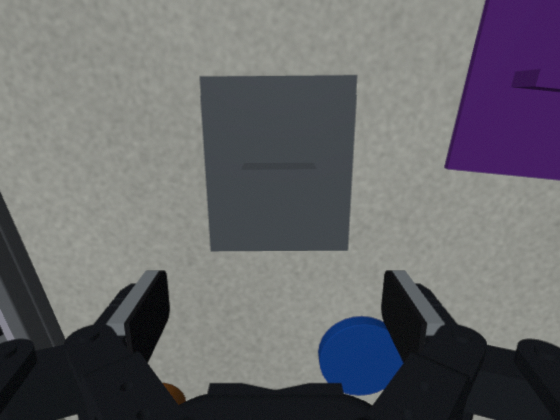

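The wrist view shows the grey cover (200–357, 75–250) with its rib at (279,166) lying along the jaw direction. The rib is 69.6 x 14.1 mm with its top at z=42 mm, matching the text. The tool can't be tilted, so I'll grip the rib by its ends, which lets the board pivot about its y axis between the pads.

Request:
play_rows --pt "0.0854 0.02 0.002 -0.002 -0.6" --pt "0.0854 0.03 0 0 0" --pt "0.0854 0.03 0 0 0" --pt "0.0854 0.03 0 0 0" --pt "0.0854 0.03 0 0 0" --pt "0.0854 0.02 0 0 0" --pt "0.0854 0.01 0 0 0" --pt "0.0854 0 0 0 0" --pt "0.0854 0 0 0 0" --pt "0.0854 0 0 0 0"

```text
t: 2.15
ee_pos: [0.5271, 0.2073, 0.2359]
ee_rot: [0.699, 0.114, 0.697, -0.113]
contact_force: [0.8, 0.3, 0.2]
grip_width: 1.0
```

Run:
```python
from h import *
np.set_printoptions(precision=4,suppress=True)
plan(.5307,.1992,.182,70.9)
T=np.load("pics/w1s.npy");d=np.load("pics/w1.npy");K,D,_=cam("wrist",state());c=(K,D,T@camera_params("wrist")["mount"])
ys,xs=np.mgrid[0:420,0:560];P=bydepth(np.c_[xs.ravel(),ys.ravel()],d,c)
a=np.radians(-19.1);q=P[:,:2]-[.5307,.1992];u=q@[np.cos(a),np.sin(a)];v=q@[-np.sin(a),np.cos(a)]
for lo in range(-110,110,10):
    k=(u*1e3>lo)&(u*1e3<lo+10)&(abs(v)<.06)&(d.ravel()>0);print(lo,(np.median(P[k,2])*1e3).round(1),end=" | ")
```

```text
t 2.15 pos [0.5271 0.2073 0.2359] yaw y 71.51 tiltx [ 0.0018  0.0008 -1.    ] F [0.81 0.33 0.23] w 1.0 j7 0.69
shift tool [ 0.0539 -0.0066  0.0059] turn 0.61
-110 0.6 | -100 0.6 | -90 5.5 | -80 5.8 | -70 8.5 | -60 8.5 | -50 8.5 | -40 8.5 | -30 8.5 | -20 310.7 | -10 295.6 | 0 277.4 | 10 9.2 | 20 8.5 | 30 8.5 | 40 8.5 | 50 8.4 | 60 8.4 | 70 8.4 | 80 8.4 | 90 0.5 | 100 0.5 |
```

Request:
play_rows --pt "0.0854 0 -0.0066 0.0059 0.6" --pt "0.0854 0 0 0 0" --pt "0.0854 0 0 0 0" --pt "0.0854 0 0 0 0" --pt "0.0854 0.01 0 0 0" --pt "0.0854 0.01 0 0 0" --pt "0.0854 0.01 0 0 0" --pt "0.0854 0 0 0 0" --pt "0.0854 0 0 0 0" --pt "0.0854 0 0 0 0"

```text
t: 3.15
ee_pos: [0.5303, 0.1989, 0.2047]
ee_rot: [0.697, 0.117, 0.697, -0.117]
contact_force: [-0.0, -0.5, -0.8]
grip_width: 0.998
```

Run:
```python
from h import *
plan(.5307,.1992,.182,70.9)
p,d=snapshot("wrist");cv2.imwrite("pics/w2.png",p)
```

```text
t 3.15 pos [0.5303 0.1989 0.2047] yaw y 70.92 tiltx [ 1.e-04  0.e+00 -1.e+00] F [-0.03 -0.49 -0.84] w 0.998 j7 0.68
shift tool [0.0227 0.0004 0.0003] turn 0.02
```

View pics/w2.png

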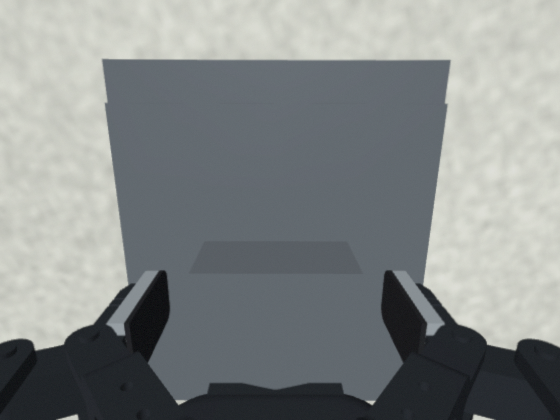

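The rib is centred between the pads and the tongue step shows at the top (rows 60–102). Going down and gripping.

Request:
play_rows --pt "0.0854 0.006 0 0 0" --pt "0.0854 0.006 0 0 0" --pt "0.0854 0.006 0 0 0" --pt "0.0854 0.006 0 0 0" --pt "0.0854 0 0 0 0" --pt "0.0854 0 0 0 0" --pt "0.06 0 0 0 0" --pt "0.06 0 0 0 0" --pt "0.06 0 0 0 0" --pt "0.06 0 0 0 0" --newtons 30

```text
t: 4.2
ee_pos: [0.5304, 0.1989, 0.181]
ee_rot: [0.698, 0.117, 0.697, -0.117]
contact_force: [-1.0, 0.8, 2.9]
grip_width: 0.814
```

Run:
```python
from h import *
plan(.5307,.1992,.28,70.9)
p,d=snapshot("scene");cv2.imwrite("pics/s2.png",cv2.resize(p[150:270,220:380],None,fx=4,fy=4))
```

```text
t 4.2 pos [0.5304 0.1989 0.181 ] yaw y 70.92 tiltx [ 6.e-04  2.e-04 -1.e+00] F [-1.    0.75  2.87] w 0.814 j7 0.68
shift tool [-0.099   0.0004  0.0003] turn 0.02
```

View pics/s2.png

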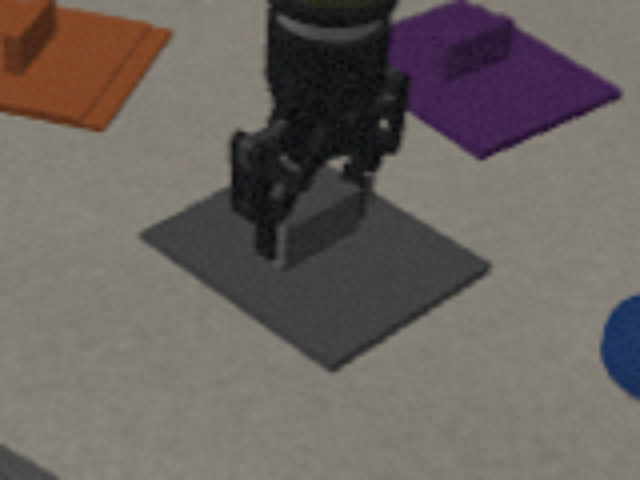

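Gripped at 69.5 mm on the rib ends. Next I refine the warmer pose from lip-height depth points in both cameras, then lift.

Run:
```python
from h import *
np.set_printoptions(precision=4,suppress=True)
for n,(x,y,w,h) in {"top":(330,135,110,110),"scene":(125,235,170,150)}.items():
    c=cam(n);ds=np.stack([snapshot(n)[1] for _ in range(6)]);d=np.median(ds,0)
    ys,xs=np.mgrid[y:y+h,x:x+w];P=bydepth(np.c_[xs.ravel(),ys.ravel()],d,c)
    k=(P[:,2]>.0515)&(P[:,2]<.06)
    img=np.zeros((h,w),np.uint8);img[k.reshape(h,w)]=255
    N,L,S,_=cv2.connectedComponentsWithStats(img)
    print(n,"lip pts",k.sum(),"all:",cv2.minAreaRect(P[k][:,:2].astype(np.float32)))
    for i in range(1,N):
        if S[i,4]>60:
            kk=(L==i).ravel();print("  comp",S[i],P[kk][:,2].mean(),cv2.minAreaRect(P[kk][:,:2].astype(np.float32)))
    np.save(f"pics/P_{n}.npy",P)
    a=np.radians(-8);q=P[:,:2]-[.527,-.184];u=q@[np.cos(a),np.sin(a)];v=q@[-np.sin(a),np.cos(a)]
    for lo in range(-125,125,6):
        kk=(u*1e3>lo)&(u*1e3<lo+6)&(abs(v)<.06);print(lo,(np.median(P[kk,2])*1e3).round(1),end="|")
    print()
    for lo in range(-125,125,6):
        kk=(v*1e3>lo)&(v*1e3<lo+6)&(abs(u)<.06);print(lo,(np.median(P[kk,2])*1e3).round(1),end="|")
    print()
```

```text
top lip pts 1137 all: ((0.5325821042060852, -0.18813815712928772), (0.19107283651828766, 0.20847533643245697), 81.96725463867188)
  comp [ 24  13  70  12 293] 0.05373465548074044 ((0.6298334002494812, -0.20284691452980042), (0.1880909502506256, 0.011776595376431942), 81.97876739501953)
  comp [ 16  78  73  20 844] 0.053164373032370885 ((0.4457252323627472, -0.17586028575897217), (0.1911640167236328, 0.03241081163287163), 81.72045135498047)
-125 -1.0|-119 -1.0|-113 -1.0|-107 -0.9|-101 34.3|-95 52.9|-89 52.9|-83 53.2|-77 52.9|-71 53.0|-65 39.1|-59 39.3|-53 39.1|-47 39.2|-41 39.3|-35 20.9|-29 21.5|-23 21.5|-17 21.5|-11 21.2|-5 21.5|1 21.5|7 21.3|13 21.0|19 20.9|25 21.1|31 21.8|37 21.4|43 20.7|49 21.0|55 21.5|61 21.5|67 21.2|73 21.3|79 30.7|85 39.0|91 39.1|97 49.3|103 53.6|109 53.7|115 nan|121 -0.7|
-125 -1.3|-119 -1.0|-113 -0.9|-107 nan|-101 45.7|-95 45.9|-89 45.6|-83 39.4|-77 39.0|-71 31.6|-65 21.3|-59 21.6|-53 21.9|-47 21.6|-41 21.3|-35 21.3|-29 21.2|-23 21.8|-17 21.7|-11 21.5|-5 21.3|1 21.6|7 21.9|13 21.7|19 21.3|25 21.5|31 22.1|37 22.1|43 21.5|49 21.4|55 22.0|61 39.4|67 39.4|73 45.2
[... 267 characters left out ...]
2022095, -0.18008160591125488), (0.19031155109405518, 0.03508133813738823), 81.8667984008789)
  comp [ 89  59  72  72 604] 0.05406487571689449 ((0.6292797923088074, -0.20628759264945984), (0.18988142907619476, 0.012359187006950378), 81.75037384033203)
-125 nan|-119 nan|-113 nan|-107 52.7|-101 53.4|-95 53.4|-89 53.6|-83 53.5|-77 53.0|-71 49.3|-65 39.5|-59 39.6|-53 39.5|-47 39.5|-41 28.5|-35 21.7|-29 22.4|-23 22.4|-17 21.9|-11 21.9|-5 22.0|1 22.5|7 22.4|13 21.8|19 21.8|25 22.1|31 22.4|37 22.2|43 21.8|49 21.8|55 22.2|61 22.3|67 21.9|73 34.9|79 39.7|85 39.7|91 39.7|97 54.2|103 54.0|109 24.7|115 -0.4|121 -0.4|
-125 -0.4|-119 -0.4|-113 -0.5|-107 19.1|-101 46.3|-95 46.4|-89 45.3|-83 39.6|-77 39.8|-71 39.9|-65 22.0|-59 22.4|-53 22.9|-47 22.6|-41 22.0|-35 21.7|-29 22.1|-23 22.1|-17 21.7|-11 21.5|-5 21.8|1 22.4|7 22.6|13 22.0|19 21.9|25 22.3|31 22.8|37 22.7|43 22.4|49 22.4|55 32.1|61 38.9|67 40.4|73 46.0|79 46.0|85 45.5|91 nan|97 nan|103 nan|109 nan|115 -0.6|121 -1.0|
  return _methods._mean(a, axis=axis, dtype=dtype,
  ret = ret.dtype.type(ret / rcount)
```

Request:
play_rows --pt "0.06 -0.005 0 0 0" --pt "0.06 -0.015 0 0 0" --pt "0.06 -0.02 0 0 0" --pt "0.06 -0.02 0 0 0" --pt "0.06 -0.02 0 0 0" --pt "0.06 -0.02 0 0 0" --pt "0.06 -0.02 0 0 0" --pt "0.06 -0.01 0 0 0" --pt "0.06 0 0 0 0" --pt "0.06 0 0 0 0"

```text
t: 5.85
ee_pos: [0.5299, 0.1986, 0.3098]
ee_rot: [0.697, 0.117, 0.698, -0.118]
contact_force: [-0.5, 0.0, -3.9]
grip_width: 0.815
```

Run:
```python
from h import *
np.set_printoptions(precision=4,suppress=True)
d=np.load("pics/scene0.npy");c=cam("scene");ys,xs=np.mgrid[160:250,240:360];P=bydepth(np.c_[xs.ravel(),ys.ravel()],d,c)
k=(np.linalg.norm(P[:,:2]-[.531,.2],axis=1)<.06)&(P[:,2]>.037)&(P[:,2]<.05)
print("scene rib",cv2.minAreaRect(P[k][:,:2].astype(np.float32)))
k=(np.linalg.norm(P[:,:2]-[.531,.2],axis=1)<.13)&(P[:,2]>.005)&(P[:,2]<.012)
print("scene slab",cv2.minAreaRect(P[k][:,:2].astype(np.float32)))
plan(.5558,-.1935,.30,81.9)
```

```text
scene rib ((0.5317654013633728, 0.19735226035118103), (0.07208080589771271, 0.016243992373347282), 70.98951721191406)
scene slab ((0.5329964756965637, 0.19745859503746033), (0.1540583074092865, 0.18045787513256073), 70.67327880859375)
t 5.85 pos [0.5299 0.1986 0.3098] yaw y 70.91 tiltx [-0.0013 -0.0006 -1.    ] F [-0.47  0.05 -3.85] w 0.815 j7 0.72
shift tool [ 0.01   -0.3621  0.1527] turn -10.99
```

Request:
play_rows --pt "0.06 0 -0.02 0.008 0" --pt "0.06 0 -0.038 0.016 0" --pt "0.06 0 -0.04 0.017 0" --pt "0.06 0 -0.04 0.017 0" --pt "0.06 0 -0.04 0.017 0" --pt "0.06 0 -0.04 0.017 0" --pt "0.06 0 -0.04 0.017 0" --pt "0.06 0 -0.04 0.017 0" --pt "0.06 0 -0.038 0.016 0" --pt "0.06 0 -0.02 0.008 0"

```text
t: 6.85
ee_pos: [0.5546, -0.1913, 0.3089]
ee_rot: [0.696, 0.118, 0.698, -0.12]
contact_force: [-0.0, -0.1, -3.1]
grip_width: 0.811
```

Request:
play_rows --pt "0.06 0 -0.006 0.003 0" --pt "0.06 0.005 0 0 0" --pt "0.06 0.005 0 0 -2" --pt "0.06 0 0 0 -3" --pt "0.06 0 0 0 -3" --pt "0.06 0 0 0 -3" --pt "0.06 0 0 0 0" --pt "0.06 0 0 0 0" --pt "0.06 0 0 0 0" --pt "0.06 0 0 0 0"

```text
t: 7.85
ee_pos: [0.5565, -0.1929, 0.3006]
ee_rot: [0.705, 0.05, 0.705, -0.05]
contact_force: [-0.1, -0.2, -3.8]
grip_width: 0.814
```

Run:
```python
from h import *
plan(.555,-.1935,.30,81.9)
s=state();p,d=snapshot("wrist");cv2.imwrite("pics/w3.png",p);np.save("pics/w3.npy",d);np.save("pics/w3s.npy",tool(s))
```

```text
t 7.85 pos [ 0.5565 -0.1929  0.3006] yaw y 81.92 tiltx [-1.e-04  1.e-04 -1.e+00] F [-0.12 -0.21 -3.82] w 0.814 j7 1.58
shift tool [ 0.0006 -0.0008 -0.0014] turn 0.02
```

View pics/w3.png

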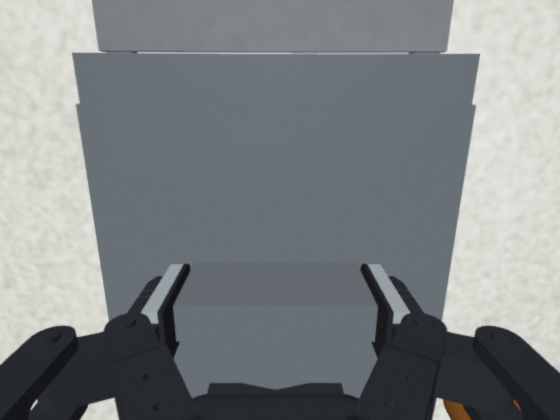

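The wrist view shows the tongue edge at row 53 (cols 73–479) and the groove lip edge just beyond it at row 51 (cols ~95–450), parallel to it. Now measuring the lip from this view.

Run:
```python
from h import *
np.set_printoptions(precision=4,suppress=True)
T=np.load("pics/w3s.npy");d=np.load("pics/w3.npy");p=cv2.imread("pics/w3.png").astype(int)
K,D,_=cam("wrist",state());c=(K,D,T@camera_params("wrist")["mount"])
ys,xs=np.mgrid[0:60,0:560];P=bydepth(np.c_[xs.ravel(),ys.ravel()],d,c)
for n,lo,hi in(("lip",.048,.06),("tongue",.1,.14)):
    k=((P[:,2]>lo)&(P[:,2]<hi)).reshape(60,560);print(n,k.sum(),P[k.ravel(),2].mean())
    E=[];
    for x in (110,150,200,272,350,400,435): 
        r=np.where(k[:,x])[0]; r=r.max() if n=="lip" else r.min(); E.append((x,r+(.5 if n=="lip" else -.5)))
    L=[]
    for y in((10,25,40) if n=="lip" else (56,58)):
        q=np.where(k[y])[0];L+= [(q.min()-.5,y),(q.max()+.5,y)]
    z=.054 if n=="lip" else P[k.ravel(),2].mean()
    for nm,a in(("edge",E),("sides",L)):
        W=onplane(a,c,z); t=(W-T[:3,3])@T[:3,:3]; print(nm,np.array(a).tolist()); print("  tool y,z:",t[:,1:].tolist())
```

```text
lip 18564 0.054445799939573575
edge [[110.0, 51.5], [150.0, 51.5], [200.0, 51.5], [272.0, 52.5], [350.0, 51.5], [400.0, 51.5], [435.0, 53.5]]
  tool y,z: [[-0.09024230049821093, -0.09744413034909713], [-0.06842963384573147, -0.09753762085121503], [-0.04107750186340721, -0.0976161194486493], [-0.0015982156825203062, -0.0971474101238411], [0.04117303167722115, -0.09759024795570062], [0.06852023278130902, -0.09749455260811858], [0.08774018913621941, -0.09639269235626692]]
sides [[92.5, 10.0], [451.5, 10.0], [94.5, 25.0], [450.5, 25.0], [96.5, 40.0], [448.5, 40.0]]
  tool y,z: [[-0.09664981839066239, -0.11763391276193236], [0.09358706011186689, -0.11759281397453751], [-0.09668985346316479, -0.11047584001707654], [0.09411850393444644, -0.11043093011812756], [-0.09672672730759332, -0.1031476256875829], [0.09411930706639861, -0.10310266787103103]]
tongue 2592 0.1250563368425309
edge [[110.0, 52.5], [150.0, 52.5], [200.0, 52.5], [272.0, 53.5], [350.0, 52.5], [400.0, 53.5], [435.0, 53.5]]
  tool y,z: [[-0.0606029937554048, -0.08970396552999571], [-0.04594455799850979, -0.08976642446971822], [-0.027563466476633634, -0.08981885973630242], [-0.0010326668666167708, -0.08950343199745522], [0.027710391552927278, -0.08980149666907442], [0.046123561132404504, -0.08939802227211421], [0.05895901231548515, -0.08933658473715608]]
sides [[71.5, 56.0], [479.5, 56.0], [72.5, 58.0], [479.5, 58.0]]
  tool y,z: [[-0.07486156813293635, -0.08843887853851337], [0.07536093644087856, -0.088389653373293], [-0.07461154432370398, -0.08775913917946221], [0.07547684527736338, -0.0877078485563328]]
```

Request:
play_rows --pt "0.06 0.005 -0.0016 0 0" --pt "0.06 0.01 0 0 0" --pt "0.06 0.012 0 0 0" --pt "0.06 0.012 0 0 0" --pt "0.06 0.01 0 0 0" --pt "0.06 0.007 0 0 0" --pt "0.06 0.004 0 0 0" --pt "0.06 0 0 0 0" --pt "0.06 0 0 0 0" --pt "0.06 0 0 0 0" --newtons 30

```text
t: 8.9
ee_pos: [0.5565, -0.1949, 0.2412]
ee_rot: [0.706, 0.05, 0.705, -0.05]
contact_force: [0.1, 0.6, -4.1]
grip_width: 0.811
```

Request:
play_rows --pt "0.06 0.001 0 0 0" --pt "0.06 0.001 0 0 0" --pt "0.06 0.001 0 0 0" --pt "0.06 0.001 0 0 0" --pt "0.06 0.001 0 0 0" --pt "0.06 0.001 0 0 0" --pt "0.06 0.001 0 0 0" --pt "0.06 0 0 0 0" --pt "0.06 0 0 0 0" --pt "0.06 0 0 0 0"

```text
t: 9.9
ee_pos: [0.5562, -0.1949, 0.2338]
ee_rot: [0.705, 0.05, 0.705, -0.05]
contact_force: [-3.8, 0.6, 1.8]
grip_width: 0.81
```

```bash
cat > look.py <<'E'
from h import *
import sys
np.set_printoptions(precision=4,suppress=True)
plan(.555,-.1945,.23,81.9)
s=state();p,d=snapshot("wrist");cv2.imwrite(f"pics/{sys.argv[1]}.png",p);c=cam("wrist",s);T=tool(s)
# board plane from slab-top depth between cols 150..400 rows 115..250
ys,xs=np.mgrid[115:250,150:400];P=bydepth(np.c_[xs.ravel(),ys.ravel()],d,c);t=(P-T[:3,3])@T[:3,:3]
A=np.c_[t[:,1:],np.ones(len(t))];k=np.ones(len(t),bool)
for _ in range(4):
    m=np.linalg.lstsq(A[k],P[k,2],rcond=None)[0];r=abs(P[:,2]-A@m);k=r<.003
print("slab-top: tilt deg along cover x",np.degrees(np.arctan(m[1])).round(2),"along y",np.degrees(np.arctan(m[0])).round(2),"z at tip underside",(m[2]+m[1]*-.09-.008).round(4),"z at far underside",(m[2]+m[1]*.09-.008).round(4),k.mean().round(2))
# tongue front edge: depth jump in columns
g=[]
for x in range(160,400,20):
    q=bydepth(np.c_[np.full(110,x),np.arange(110)],d,c);
    z=q[:,2];j=np.where((abs(z[1:]-z[:-1])>.0025))[0];g.append(j.tolist())
print(g[::3])
print("col272 z mm by row",(bydepth(np.c_[np.full(60,272),np.arange(0,120,2)],d,c)[:,2]*1e3).round(0).astype(int).tolist())
E
python3 look.py w4
```

```text
t 9.9 pos [ 0.5562 -0.1949  0.2338] yaw y 81.91 tiltx [ 0.0001 -0.0001 -1.    ] F [-3.84  0.64  1.81] w 0.81 j7 1.55
shift tool [ 0.0038  0.0002 -0.0013] turn 0.01
slab-top: tilt deg along cover x 1.33 along y -0.01 z at tip underside 0.0512 z at far underside 0.0553 1.0
[[30, 31, 54, 105], [30, 32, 56, 59, 72, 108], [32, 56, 84, 85, 105], [20, 30, 32, 51, 56, 66]]
col272 z mm by row [54, 55, 53, 55, 55, 54, 54, 55, 54, 54, 55, 56, 55, 54, 55, 54, 50, 40, 41, 41, 40, 42, 41, 40, 41, 41, 42, 42, 40, 56, 57, 57, 56, 56, 56, 57, 57, 57, 57, 57, 57, 57, 57, 57, 56, 57, 56, 57, 57, 57, 57, 57, 58, 58, 59, 60, 61, 61, 60, 58]
```

Contact is as predicted: upward load has risen 6 N from the hanging value, and the board is pivoting (tilt 1.3°, far edge up). Continuing down.

Request:
play_rows --pt "0.06 0.0005 0 0 0" --pt "0.06 0.0005 0 0 0" --pt "0.06 0.0005 0 0 0" --pt "0.06 0.0005 0 0 0" --pt "0.06 0.0005 0 0 0" --pt "0.06 0.0005 0 0 0" --pt "0.06 0.0005 0 0 0" --pt "0.06 0 0 0 0" --pt "0.06 0 0 0 0" --pt "0.06 0 0 0 0"

```text
t: 10.95
ee_pos: [0.5562, -0.1949, 0.2301]
ee_rot: [0.705, 0.05, 0.705, -0.05]
contact_force: [-4.7, 0.6, 3.0]
grip_width: 0.814
```

```bash
python3 look.py w5
```

```text
t 10.95 pos [ 0.5562 -0.1949  0.2301] yaw y 81.91 tiltx [-0.0002 -0.     -1.    ] F [-4.74  0.57  3.04] w 0.814 j7 1.55
shift tool [ 0.0001  0.0002 -0.0013] turn 0.01
slab-top: tilt deg along cover x 4.4 along y -0.01 z at tip underside 0.0427 z at far underside 0.0565 1.0
[[25, 26, 29, 30, 60], [29, 30, 31, 61], [30, 53, 61], [30, 55, 56, 61]]
col272 z mm by row [54, 55, 200, 54, 54, 54, 53, 55, 55, 56, 55, 55, 55, 54, 54, 52, 40, 41, 41, 40, 40, 40, 40, 41, 41, 41, 40, 41, 40, 40, 40, 47, 48, 48, 48, 48, 47, 48, 48, 49, 49, 49, 47, 48, 48, 48, 48, 48, 50, 50, 50, 50, 49, 49, 49, 53, 53, 52, 51, 52]
```

Request:
play_rows --pt "0.06 0.0006 0 0 0" --pt "0.06 0 0 0 0" --pt "0.06 0 0 -0.002 0" --pt "0.06 0 0 -0.002 0" --pt "0.06 0 0 -0.002 0" --pt "0.06 0 0 -0.002 0" --pt "0.06 0 0 -0.002 0" --pt "0.06 0 0 -0.002 0" --pt "0.06 0 0 0 0" --pt "0.06 0 0 0 0"

```text
t: 12.0
ee_pos: [0.5441, -0.1932, 0.2294]
ee_rot: [0.705, 0.05, 0.706, -0.05]
contact_force: [-0.9, 0.2, -3.9]
grip_width: 0.816
```

```bash
python3 look.py w6
```

```text
t 12.0 pos [ 0.5441 -0.1932  0.2294] yaw y 81.91 tiltx [-0.0009  0.0001 -1.    ] F [-0.87  0.2  -3.92] w 0.816 j7 1.55
shift tool [-0.0006  0.0002  0.011 ] turn 0.01
slab-top: tilt deg along cover x 4.29 along y -0.01 z at tip underside 0.0421 z at far underside 0.0556 1.0
[[64, 65], [62, 66], [66, 90, 91], [13, 66, 105]]
col272 z mm by row [55, 54, 56, 54, 55, 56, 55, 54, 54, 55, 54, 56, 53, 55, 55, 54, 54, 55, 54, 55, 55, 54, 56, 54, 53, 54, 55, 55, 55, 55, 55, 54, 54, 53, 48, 47, 47, 47, 47, 47, 49, 49, 49, 48, 48, 48, 49, 49, 49, 48, 49, 48, 48, 48, 48, 52, 52, 51, 52, 52]
```

View pics/w6.png

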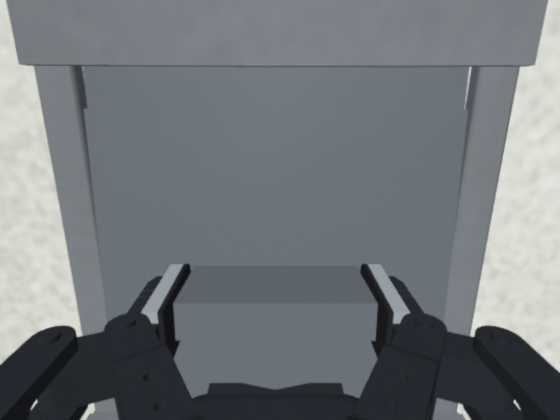

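The tongue is under the lip (lip edge row 66, slab step row ~107) and the board is centred between the walls. Working out its depth.

```bash
cat > tip.py <<'E'
from h import *
import sys
s=state();c=cam("wrist",s);T=tool(s)
rl,rs=map(float,sys.argv[1:])
f=lambda r,z:((onplane([[275,r]],c,z)[0]-T[:3,3])@T[:3,:3])[2]
l,sl=f(rl,.054),f(rs,.0515)
print("lip tool z",l,"slab front",sl,"=> TCP warmer x",-.079-l,"tip x",-.079+(sl-l)-.018)
E
python3 tip.py 66 107.5
python3 - <<'E'
import cv2,numpy as np
p=cv2.imread('pics/w6.png').astype(int).sum(2)
for x in (79,84,86,120,470,468,300): print(x,[(r,p[r,x]) for r in range(60,116,2)])
E
```

```text
lip tool z -0.08520025263939353 slab front -0.07024446418869534 => TCP warmer x 0.0062002526393935276 tip x -0.08204421154930182
79 [(60, np.int64(371)), (62, np.int64(374)), (64, np.int64(322)), (66, np.int64(188)), (68, np.int64(186)), (70, np.int64(184)), (72, np.int64(180)), (74, np.int64(189)), (76, np.int64(187)), (78, np.int64(184)), (80, np.int64(185)), (82, np.int64(188)), (84, np.int64(186)), (86, np.int64(184)), (88, np.int64(188)), (90, np.int64(191)), (92, np.int64(195)), (94, np.int64(203)), (96, np.int64(209)), (98, np.int64(212)), (100, np.int64(222)), (102, np.int64(231)), (104, np.int64(238)), (106, np.int64(246)), (108, np.int64(253)), (110, np.int64(259)), (112, np.int64(269)), (114, np.int64(276))]
84 [(60, np.int64(378)), (62, np.int64(377)), (64, np.int64(331)), (66, np.int64(328)), (68, np.int64(349)), (70, np.int64(345)), (72, np.int64(346)), (74, np.int64(361)), (76, np.int64(392)), (78, np.int64(324)), (80, np.int64(308)), (82, np.int64(292)), (84, np.int64(264)), (86, np.int64(231)), (88, np.int64(222)), (90, np.int64(205)), (92, np.int64(195)), (94, np.in
[... 2532 characters left out ...]
nt64(251)), (108, np.int64(253)), (110, np.int64(280)), (112, np.int64(275)), (114, np.int64(269))]
300 [(60, np.int64(393)), (62, np.int64(396)), (64, np.int64(389)), (66, np.int64(282)), (68, np.int64(363)), (70, np.int64(362)), (72, np.int64(364)), (74, np.int64(365)), (76, np.int64(363)), (78, np.int64(362)), (80, np.int64(361)), (82, np.int64(360)), (84, np.int64(361)), (86, np.int64(361)), (88, np.int64(362)), (90, np.int64(358)), (92, np.int64(359)), (94, np.int64(357)), (96, np.int64(361)), (98, np.int64(363)), (100, np.int64(362)), (102, np.int64(362)), (104, np.int64(358)), (106, np.int64(360)), (108, np.int64(358)), (110, np.int64(358)), (112, np.int64(359)), (114, np.int64(360))]
```

Request:
play_rows --pt "0.06 0 0 -0.001 0" --pt "0.06 0 0 -0.001 0" --pt "0.06 0 0 -0.001 0" --pt "0.06 0 0 -0.001 0" --pt "0.06 0 0 -0.001 0" --pt "0.06 0 0 0 0" --pt "0.06 0 0 0 0" --pt "0.06 0 0 0 0" --pt "0.06 0 0 0 0" --pt "0.06 0 0 0 0"

```text
t: 13.05
ee_pos: [0.5394, -0.1925, 0.2296]
ee_rot: [0.705, 0.05, 0.705, -0.05]
contact_force: [-0.1, 0.2, -4.1]
grip_width: 0.813
```

Request:
play_rows --pt "0.06 0 0 -0.001 0" --pt "0.06 0 0 0 0" --pt "0.06 0 0 -0.001 0" --pt "0.06 0 0 0 0" --pt "0.06 0 0 -0.001 0" --pt "0.06 0 0 0 0" --pt "0.06 0 0 -0.001 0" --pt "0.06 0 0 0 0" --pt "0.06 0 0 0 0" --pt "0.06 0 0 0 0"

```text
t: 14.05
ee_pos: [0.5358, -0.192, 0.2298]
ee_rot: [0.706, 0.05, 0.705, -0.05]
contact_force: [3.2, 1.2, -2.9]
grip_width: 0.818
```

```bash
python3 look.py w7 | head -3;  python3 - <<'E'
import cv2,numpy as np
p=cv2.imread('pics/w7.png').astype(int).sum(2)
for x in (84,86,300): print(x,[(r,int(p[r,x])) for r in range(60,116,2)])
E
```

```text
t 14.05 pos [ 0.5358 -0.192   0.2298] yaw y 81.92 tiltx [ 0.0011 -0.0002 -1.    ] F [ 3.22  1.21 -2.86] w 0.818 j7 1.55
shift tool [-0.0002  0.0002  0.0193] turn 0.02
slab-top: tilt deg along cover x 4.49 along y -0.01 z at tip underside 0.0422 z at far underside 0.0563 1.0
84 [(60, 375), (62, 377), (64, 371), (66, 374), (68, 369), (70, 369), (72, 368), (74, 369), (76, 371), (78, 373), (80, 374), (82, 374), (84, 372), (86, 365), (88, 233), (90, 198), (92, 194), (94, 191), (96, 186), (98, 190), (100, 180), (102, 177), (104, 178), (106, 178), (108, 228), (110, 307), (112, 295), (114, 286)]
86 [(60, 380), (62, 375), (64, 377), (66, 376), (68, 371), (70, 373), (72, 372), (74, 373), (76, 373), (78, 375), (80, 373), (82, 373), (84, 372), (86, 368), (88, 328), (90, 335), (92, 322), (94, 308), (96, 296), (98, 282), (100, 263), (102, 246), (104, 225), (106, 215), (108, 244), (110, 335), (112, 342), (114, 341)]
300 [(60, 389), (62, 384), (64, 390), (66, 387), (68, 390), (70, 387), (72, 388), (74, 389), (76, 392), (78, 390), (80, 384), (82, 389), (84, 395), (86, 390), (88, 347), (90, 362), (92, 363), (94, 359), (96, 360), (98, 359), (100, 356), (102, 358), (104, 359), (106, 359), (108, 358), (110, 357), (112, 352), (114, 355)]
```

```bash
python3 tip.py 88 108.3
```

```text
lip tool z -0.07744013432384544 slab front -0.06993357129383383 => TCP warmer x -0.0015598656761545565 tip x -0.08949343696998839
```

Request:
play_rows --pt "0.06 0 0 -0.001 0" --pt "0.06 0 0 0 0" --pt "0.06 0 0 -0.001 0" --pt "0.06 0 0 0 0" --pt "0.06 0 0 -0.001 0" --pt "0.06 0 0 0 0" --pt "0.06 0 0 0 0" --pt "0.06 0 0 0 0" --pt "0.06 0 0 0 0" --pt "0.06 0 0 0 0"

```text
t: 15.1
ee_pos: [0.5331, -0.1916, 0.2299]
ee_rot: [0.706, 0.05, 0.705, -0.05]
contact_force: [5.7, -1.2, -1.9]
grip_width: 0.814
```

```bash
python3 look.py w8 | head -3;  python3 - <<'E'
import cv2,numpy as np
p=cv2.imread('pics/w8.png').astype(int).sum(2)
for x in (84,86,300): print(x,[(r,int(p[r,x])) for r in range(80,116,2)])
E
```

```text
t 15.1 pos [ 0.5331 -0.1916  0.2299] yaw y 81.92 tiltx [ 0.0021 -0.0004 -1.    ] F [ 5.73 -1.25 -1.95] w 0.814 j7 1.55
shift tool [-0.      0.0002  0.0221] turn 0.02
slab-top: tilt deg along cover x 4.56 along y -0.03 z at tip underside 0.0422 z at far underside 0.0566 1.0
84 [(80, 365), (82, 367), (84, 365), (86, 371), (88, 368), (90, 368), (92, 370), (94, 318), (96, 192), (98, 182), (100, 182), (102, 183), (104, 185), (106, 182), (108, 226), (110, 297), (112, 293), (114, 277)]
86 [(80, 371), (82, 368), (84, 368), (86, 372), (88, 372), (90, 368), (92, 370), (94, 346), (96, 291), (98, 274), (100, 265), (102, 243), (104, 228), (106, 215), (108, 241), (110, 335), (112, 339), (114, 339)]
300 [(80, 389), (82, 388), (84, 387), (86, 392), (88, 386), (90, 392), (92, 390), (94, 387), (96, 360), (98, 356), (100, 360), (102, 354), (104, 355), (106, 353), (108, 355), (110, 355), (112, 352), (114, 357)]
```

Request:
play_rows --pt "0.06 0 0 -0.001 0" --pt "0.06 0 0 0 0" --pt "0.06 0 0 -0.001 0" --pt "0.06 0 0 0 0" --pt "0.06 0 0 0 0" --pt "0.06 0 0 0 0" --pt "0.06 0 0 0 0" --pt "0.06 0 0 0 0" --pt "0.06 0 0 0 0" --pt "0.06 0 0 0 0" --newtons 40

```text
t: 16.15
ee_pos: [0.5316, -0.1913, 0.2301]
ee_rot: [0.706, 0.05, 0.704, -0.05]
contact_force: [6.5, -0.4, -1.7]
grip_width: 0.811
```

```bash
python3 look.py w9 | head -3;  python3 - <<'E'
import cv2,numpy as np
p=cv2.imread('pics/w9.png').astype(int).sum(2)
for x in (84,300): print(x,[(r,int(p[r,x])) for r in range(92,114)])
E
python3 tip.py 99.5 108.5
```

```text
t 16.15 pos [ 0.5316 -0.1913  0.2301] yaw y 81.92 tiltx [ 0.0032 -0.0006 -1.    ] F [ 6.51 -0.39 -1.66] w 0.811 j7 1.55
shift tool [0.0002 0.0001 0.0237] turn 0.02
slab-top: tilt deg along cover x 4.67 along y -0.04 z at tip underside 0.0422 z at far underside 0.0569 1.0
84 [(92, 370), (93, 369), (94, 368), (95, 370), (96, 370), (97, 364), (98, 296), (99, 213), (100, 186), (101, 185), (102, 187), (103, 182), (104, 186), (105, 186), (106, 184), (107, 190), (108, 228), (109, 271), (110, 294), (111, 293), (112, 287), (113, 278)]
300 [(92, 384), (93, 385), (94, 389), (95, 389), (96, 389), (97, 390), (98, 382), (99, 373), (100, 365), (101, 354), (102, 355), (103, 359), (104, 359), (105, 359), (106, 356), (107, 356), (108, 356), (109, 354), (110, 358), (111, 358), (112, 354), (113, 354)]
lip tool z -0.07326152856439976 slab front -0.0698487769065305 => TCP warmer x -0.005738471435600245 tip x -0.09358724834213075
```

Request:
play_rows --pt "0.06 0 0 -0.0008 0" --pt "0.06 0 0 0 0" --pt "0.06 0.001 0 0 0" --pt "0.06 0.001 0 0 0" --pt "0.06 0.0005 0 0 0" --pt "0.06 0.0005 0 0 0" --pt "0.06 0 0 0 0" --pt "0.06 0 0 0 0" --pt "0.06 0 0 0 0" --pt "0.06 0 0 0 0"

```text
t: 17.2
ee_pos: [0.5311, -0.1912, 0.2276]
ee_rot: [0.707, 0.05, 0.704, -0.05]
contact_force: [7.9, -0.8, 1.1]
grip_width: 0.815
```

```bash
python3 look.py w10 | head -3;  python3 - <<'E'
import cv2,numpy as np
p=cv2.imread('pics/w10.png').astype(int).sum(2)
for x in (84,300): print(x,[(r,int(p[r,x])) for r in range(92,114)])
E
```

```text
t 17.2 pos [ 0.5311 -0.1912  0.2276] yaw y 81.93 tiltx [ 0.0042 -0.0009 -1.    ] F [ 7.87 -0.78  1.11] w 0.815 j7 1.55
shift tool [-0.0023  0.0001  0.0242] turn 0.03
slab-top: tilt deg along cover x 4.33 along y -0.03 z at tip underside 0.0403 z at far underside 0.0539 1.0
84 [(92, 372), (93, 367), (94, 376), (95, 374), (96, 371), (97, 372), (98, 374), (99, 398), (100, 427), (101, 403), (102, 349), (103, 324), (104, 320), (105, 295), (106, 256), (107, 237), (108, 277), (109, 317), (110, 332), (111, 334), (112, 331), (113, 326)]
300 [(92, 388), (93, 387), (94, 387), (95, 388), (96, 388), (97, 386), (98, 388), (99, 383), (100, 372), (101, 355), (102, 360), (103, 360), (104, 360), (105, 355), (106, 351), (107, 354), (108, 354), (109, 354), (110, 358), (111, 356), (112, 354), (113, 355)]
```

Request:
play_rows --pt "0.06 0.0005 0 0 0" --pt "0.06 0.0005 0 0.0002 0" --pt "0.06 0.0005 0 0.0001 0" --pt "0.06 0.0005 0 0.0002 0" --pt "0.06 0 0 0 0" --pt "0.06 0 0 0 0" --pt "0.06 0 0 0 0" --pt "0.06 0 0 0 0" --pt "0.06 0 0 0 0" --pt "0.06 0 0 0 0"

```text
t: 18.25
ee_pos: [0.5317, -0.1913, 0.2259]
ee_rot: [0.707, 0.05, 0.704, -0.05]
contact_force: [7.0, -0.4, 4.5]
grip_width: 0.812
```

```bash
python3 look.py w11 | head -3;  python3 - <<'E'
import cv2,numpy as np
p=cv2.imread('pics/w11.png').astype(int).sum(2)
for x in (84,300): print(x,[(r,int(p[r,x])) for r in range(92,114)])
E
```

```text
t 18.25 pos [ 0.5317 -0.1913  0.2259] yaw y 81.93 tiltx [ 0.0045 -0.001  -1.    ] F [ 6.98 -0.39  4.48] w 0.812 j7 1.55
shift tool [-0.004   0.0001  0.0236] turn 0.03
slab-top: tilt deg along cover x 3.19 along y -0.02 z at tip underside 0.0404 z at far underside 0.0504 1.0
84 [(92, 374), (93, 380), (94, 374), (95, 378), (96, 377), (97, 373), (98, 405), (99, 432), (100, 451), (101, 471), (102, 491), (103, 501), (104, 518), (105, 526), (106, 529), (107, 447), (108, 355), (109, 340), (110, 336), (111, 335), (112, 335), (113, 337)]
300 [(92, 389), (93, 387), (94, 390), (95, 390), (96, 390), (97, 392), (98, 380), (99, 358), (100, 354), (101, 359), (102, 357), (103, 356), (104, 352), (105, 357), (106, 354), (107, 353), (108, 349), (109, 351), (110, 350), (111, 352), (112, 352), (113, 352)]
```

The far edge is now below the catch lip's top (underside at 50 mm) and nothing is loaded beyond the spring. Continuing down.

Request:
play_rows --pt "0.06 0.0005 0 0 0" --pt "0.06 0.0005 0 0 0" --pt "0.06 0.0005 0 0 0" --pt "0.06 0.0005 0 0.0001 0" --pt "0.06 0.0005 0 0.0002 0" --pt "0.06 0 0 0 0" --pt "0.06 0 0 0 0" --pt "0.06 0 0 0 0" --pt "0.06 0 0 0 0" --pt "0.06 0 0 0 0"

```text
t: 19.3
ee_pos: [0.5323, -0.1914, 0.2236]
ee_rot: [0.707, 0.049, 0.703, -0.05]
contact_force: [7.5, -0.3, 4.0]
grip_width: 0.809
```

```bash
python3 look.py w12 | head -3
```

```text
t 19.3 pos [ 0.5323 -0.1914  0.2236] yaw y 81.93 tiltx [ 0.0056 -0.0012 -1.    ] F [ 7.46 -0.35  3.96] w 0.809 j7 1.55
shift tool [-0.0063  0.0001  0.0229] turn 0.03
slab-top: tilt deg along cover x 1.73 along y -0.02 z at tip underside 0.0404 z at far underside 0.0459 1.0
```

Request:
play_rows --pt "0.06 0.0005 0 0 0" --pt "0.06 0.0005 0 0.0001 0" --pt "0.06 0.0005 0 0.0001 0" --pt "0.06 0.0005 0 0.0001 0" --pt "0.06 0.0005 0 0.0001 0" --pt "0.06 0.0005 0 0.0001 0" --pt "0.06 0 0 0 0" --pt "0.06 0 0 0 0" --pt "0.06 0 0 0 0" --pt "0.06 0 0 0 0"

```text
t: 20.35
ee_pos: [0.5331, -0.1915, 0.2209]
ee_rot: [0.708, 0.049, 0.703, -0.05]
contact_force: [8.7, -0.5, 5.8]
grip_width: 0.809
```

```bash
python3 look.py w13 | head -3
```

```text
t 20.35 pos [ 0.5331 -0.1915  0.2209] yaw y 81.93 tiltx [ 0.0065 -0.0014 -1.    ] F [ 8.7  -0.53  5.78] w 0.809 j7 1.55
shift tool [-0.009   0.0001  0.0222] turn 0.03
slab-top: tilt deg along cover x -0.04 along y -0.01 z at tip underside 0.0405 z at far underside 0.0404 1.0
```

The board is flat at ledge height with the spring held back about 7 mm. Letting go, then straight up.

Request:
play_rows --pt "0.0854 0 0 0 0" --pt "0.0854 0 0 0 0" --pt "0.0854 0 0 0 0" --pt "0.0854 0 0 0 0" --pt "0.0854 0 0 0 0" --pt "0.0854 0 0 0 0" --pt "0.0854 0 0 0 0" --pt "0.0854 -0.002 0 0 0" --pt "0.0854 -0.004 0 0 0" --pt "0.0854 -0.006 0 0 0"

```text
t: 21.4
ee_pos: [0.5309, -0.1912, 0.2313]
ee_rot: [0.705, 0.05, 0.706, -0.05]
contact_force: [-0.3, -0.7, 0.6]
grip_width: 1.0
```

```bash
python3 look.py w14 | head -3
```

```text
t 21.4 pos [ 0.5309 -0.1912  0.2313] yaw y 81.92 tiltx [-0.0005  0.0002 -1.    ] F [-0.31 -0.71  0.63] w 1.0 j7 1.55
shift tool [0.0013 0.0002 0.0243] turn 0.02
slab-top: tilt deg along cover x 0.3 along y -0.03 z at tip underside 0.0401 z at far underside 0.0411 0.98
```

Free. Rising and checking the seat from above.

Request:
play_rows --pt "0.0854 -0.01 0 0 0" --pt "0.0854 -0.02 0 0 0" --pt "0.0854 -0.03 0 0 0" --pt "0.0854 -0.03 0 0 0" --pt "0.0854 -0.03 0 0 0" --pt "0.0854 -0.02 0 0 0" --pt "0.0854 0 0 -0.01 0" --pt "0.0854 0 0 -0.01 0" --pt "0.0854 0 0 0 0" --pt "0.0854 0 0 0 0"

```text
t: 22.45
ee_pos: [0.5107, -0.1885, 0.3704]
ee_rot: [0.705, 0.05, 0.706, -0.05]
contact_force: [-0.2, -0.1, 0.1]
grip_width: 0.998
```

Run:
```python
from h import *
np.set_printoptions(precision=4,suppress=True)
plan(.53,-.19,.37,81.9)
s=state();p,d=snapshot("wrist");cv2.imwrite("pics/w15.png",p);c=cam("wrist",s);T=tool(s)
ys,xs=np.mgrid[0:420,0:560];P=bydepth(np.c_[xs.ravel(),ys.ravel()],d,c);t=(P-T[:3,3])@T[:3,:3]
for lo in np.arange(-.14,.14,.004):
    k=(t[:,2]>lo)&(t[:,2]<lo+.004)&(abs(t[:,1]-.05)<.012)&(P[:,2]<.2)
    if k.sum():print(round(lo*1e3),(np.median(P[k,2])*1e3).round(1),end="|")
```

```text
t 22.45 pos [ 0.5107 -0.1885  0.3704] yaw y 81.9 tiltx [-0.0015  0.0004 -1.    ] F [-0.16 -0.13  0.05] w 0.998 j7 1.62
shift tool [0.0004 0.0012 0.0194] turn 0.0
-140 0.5|-136 0.3|-132 0.3|-128 0.5|-124 0.4|-120 0.4|-116 0.4|-112 0.5|-108 0.6|-104 0.5|-100 0.5|-96 1.2|-92 34.3|-88 34.2|-84 54.4|-80 54.5|-76 54.5|-72 54.5|-68 54.5|-64 54.3|-60 54.7|-56 54.5|-52 45.8|-48 45.4|-44 48.6|-40 48.4|-36 48.5|-32 48.4|-28 48.6|-24 48.5|-20 48.4|-16 48.3|-12 48.3|-8 48.4|-4 48.4|0 48.3|4 48.5|8 48.4|12 48.5|16 48.4|20 48.4|24 48.6|28 48.3|32 48.7|36 48.3|40 48.3|44 48.6|48 48.4|52 48.5|56 48.4|60 48.6|64 48.5|68 48.4|72 48.5|76 48.4|80 48.3|84 48.5|88 48.3|92 48.4|96 48.4|100 48.3|104 48.4|108 48.3|112 50.4|116 54.8|120 54.8|124 54.6|
```

View pics/w15.png

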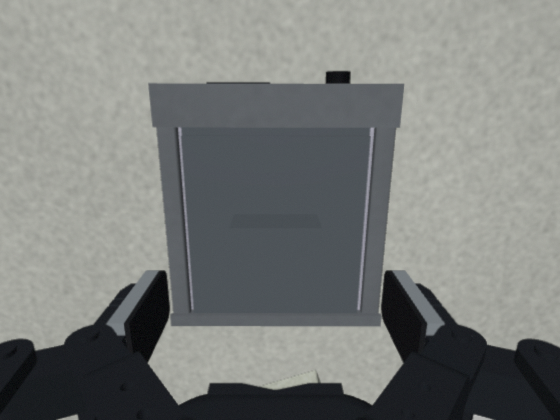

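The board lies flat inside the walls, between the groove lip (row 127) and the catch lip (row 314). One numeric check that it slid back, then hand in.

Run:
```python
from h import *
np.set_printoptions(precision=4,suppress=True)
s=state();c=cam("wrist",s);T=tool(s);ds=np.median([snapshot("wrist")[1] for _ in range(5)],0)
ys,xs=np.mgrid[0:420,0:560];P=bydepth(np.c_[xs.ravel(),ys.ravel()],ds,c);t=(P-T[:3,3])@T[:3,:3]
r=lambda k:cv2.minAreaRect(t[k][:,1:].astype(np.float32))
near=(abs(t[:,1])<.1)&(t[:,2]<.13)
k=near&(P[:,2]>.078)&(P[:,2]<.09);rib=r(k);print("rib",rib,P[k,2].mean())
gl=r(near&(P[:,2]>.052)&(P[:,2]<.058)&(t[:,2]<-.03));cl=r(near&(P[:,2]>.052)&(P[:,2]<.058)&(t[:,2]>.1));print("lips",gl,cl)
print("rib x in warmer from groove lip centre(-95):",(rib[0][1]-gl[0][1]-.095)*1e3,"from catch lip centre(92.5):",(rib[0][1]-cl[0][1]+.0925)*1e3,"y",(rib[0][0]-gl[0][0])*1e3)
```

```text
rib ((0.00023686885833740234, 0.026422083377838135), (0.07005934417247772, 0.014484109356999397), 0.6268376111984253) 0.08208615187266699
lips ((0.0005451440811157227, -0.06810389459133148), (0.19075030088424683, 0.03210270404815674), 0.11335819214582443) ((9.614229202270508e-05, 0.11875534802675247), (0.19045144319534302, 0.011466178111732006), 0.06327298283576965)
rib x in warmer from groove lip centre(-95): -0.4740220308303844 from catch lip centre(92.5): 0.16673535108566173 y -0.3082752227783203
```

The cover's origin measures within 0.5 mm of its fitted place in x and y. It slid back under the catch.

```bash
python3 -c "
from rig import *
print(job_done())"
```

```text
the job is handed in; nothing more can be done
None
```

The cover is back on the tube warmer, flat and slid back under the catch lip. I handed the job in at about 22.8 s of the 69 s allowed; it reports no verdict.

**How it went:** The moves cannot tilt the tool. So I gripped the rib by its ends, closing along the cover's y rather than along x as the task suggested, so the board could pivot between the pads. I tilted it about 4.5° by lowering its far edge onto the top of the catch lip. Then I slid the tongue into the groove, pushed the strip back about 6 mm, lowered the board flat and let go. Wrist force readings stayed below about 10 N in the readings taken after each call of moves.

**Last checks, from the wrist camera:**
- **Flat:** the slab top is at 48.4 mm along its whole length, where a fitted cover should be at 48 mm.
- **Slid back:** measured from the two lips, the cover's centre is −0.5 mm and +0.2 mm from its fitted place in x. That puts the far edge at about 89.5–90 mm, against the 88.3 mm needed.
- **Centred:** y is off by −0.3 mm.
- **Clear:** the gripper is open, well above the warmer and touching nothing.

**Disagreements:**
- The two fixed cameras differed by about 4.5 mm on the warmer's position. I settled it with a wrist-camera view before inserting the tongue.
- Just after release, a view taken with the arm still moving read 0.3° of tilt. The settled view showed the board flat.
- I did not re-measure the carton, jar and dish at the end. The arm and board stayed clear of all three.

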